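Clamp a sample holder in the photometer

TASK

Lift the clamp lever on the photometer's head and tip it right back until it stays up, then lay the sample holder flat in the guide channel, glass end first, and slide it in under the head until you feel it stop. Finally bring the lever forward and down again, keeping hold of it so that it does not drop, until it lies fully down with the foot pressing on the holder, and let go. Leave the glassware around it as it is.

Things in the scene. Friction and masses are not known exactly. Their poses are not given: they have to be found in the camera images.
- photometer: White bench photometer, fixed. Origin on the bench plane straight below the foot; x from its loading side to its back, y left, z up. Loading deck 140 mm wide, x -190 to 60 mm, top at z = 50 mm. Rear housing behind it: x 60 to 210 mm, 260 mm wide, 110 mm high; its upright front face ends the channel.
- lever (a joint): Clamp lever's hinge, rad, about the photometer's y through lever_pivot. 0: level, pointing to the loading side (-x), foot down. Grows as the grip rises; 1.57 upright; 1.95 end stop, leaning back over the head, foot up. Weighted (150 g, mostly in the grip): past upright it rests at 1.95, before upright it falls forward to 0. Foot rises 11.5 mm per rad.
- lever_pivot (a point): Point on the lever's hinge axis, in the photometer's middle plane, 178 mm above the bench. Axes as the photometer's.
- lever_grip (a point): Centre of the lever's cross-grip, a black cylinder 15 mm in diameter and 34 mm long, along the photometer's y, 78 mm from the pivot, on an 8 mm thick steel arm. Turns with the lever; at joint 0 its axes are the photometer's.
- stop (a point): Centre of the foot of the stop face at the end of the channel, on the deck (z = 50 mm). Axes as the photometer's.
- foot: Spring-loaded round grey foot, 20 mm in diameter, below the head. Origin at the centre of its underside: 55 mm above the bench with the lever down and nothing below it (it keeps anything from being slid in), 77 mm with the lever up. It gives way upwards up to 12 mm against a spring.
- holder: Sample holder, loose on the bench at the start, 120 g: an aluminium plate 180 x 50 x 8 mm with a glass sample 38 x 30 mm let in flush (30 mm from the centre towards +x), and near the other end an upright black grip fin. Origin at the centre of its underside; x along its length towards the glass end, z up.
- holder_end (a point): Middle of the lower edge of the holder's glass end (90 mm from its origin along its x). Fully in, it touches point stop.
- holder_fin (a point): Point in the holder's grip fin at which to grip it from above, 31 mm above the underside and 75 mm from the origin towards -x. The fin is 30 mm long (x), 12 mm thick (y), and its top is 41 mm above the underside.
- beaker: Empty glass beaker, 70 mm across, 85 mm high, loose; origin at the centre of its underside. Bystander.
- jar: Closed amber jar, 68 mm across, about 95 mm high, loose; origin at the centre of its underside. Bystander.
- flask: Glass flask with a thin neck, 68 mm across, 137 mm high, loose; origin at the centre of its underside. Bystander.
- channel_mouth (a point): Middle of the deck between the near ends of the two parallel guide rails (photometer x = -155 mm, z = 50 mm). Rails run along the photometer's x from here to the stop, 215 mm, 54 mm apart inside, 7 mm high, 8 mm wide; a flared mouth reaches 28 mm further out. Axes as the photometer's.
- head_front (a point): Middle of the top front edge of the black head that overhangs the channel (photometer x = -30 mm, z = 160 mm). The head is 80 mm wide, 150 mm deep, its underside at z = 100 mm. On top, between two steel cheeks 30 mm behind this point (reaching z = 190 mm), sits the lever. Axes as the photometer's.
There are look-alikes about, which are no part of the job. Several things look just like the holder: the one meant starts nearest to the robot's base.

How it is judged:
On the way, in this order (a step that is already met when the one before it is completed fails the run):
1. the lever is tipped back past upright to its rest (joint above 1.8 rad) (value of joint lever above 1.8 rad), for 0.2 s.
2. with the lever still up, the holder lies flat in the channel, glass end within 3 mm of the stop (value of joint lever above 1.5 rad and x of holder_end in the frame of stop above -0.003 m and y of holder_end in the frame of stop between -0.006 and 0.006 m and z of holder_end in the frame of stop below 0.003 m and angle between holder's own z axis and vertical below 0.04 rad), for 0.2 s.
At the end, for the whole second after the job is handed in: The lever lies fully down (within 0.06 rad), the foot presses on the holder with more than 1 N, and the holder lies still and flat (within 0.04 rad) on the deck in the channel with its glass end within 3 mm of the stop (and within 6 mm of the channel's middle) (value of joint lever below 0.06 rad and contact force between foot and holder above 1 N and x of holder_end in the frame of stop above -0.003 m and y of holder_end in the frame of stop between -0.006 and 0.006 m and z of holder_end in the frame of stop below 0.003 m and angle between holder's own z axis and vertical below 0.04 rad and linear speed of holder below 0.01 m/s); the robot touches nothing.
It fails at once if the lever is let fall (it swings down faster than 6 rad/s) (velocity of joint lever below -6 rad/s).
It fails at once if the beaker is shifted more than 30 mm or tipped (distance of beaker from where it was at the start of the episode above 0.03 m or angle between beaker's own z axis and vertical above 0.4 rad).
It fails at once if the jar is shifted more than 30 mm or tipped (distance of jar from where it was at the start of the episode above 0.03 m or angle between jar's own z axis and vertical above 0.4 rad).
It fails at once if the flask is shifted more than 30 mm or tipped (distance of flask from where it was at the start of the episode above 0.03 m or angle between flask's own z axis and vertical above 0.4 rad).
It also fails if it takes over 72 s, if anything falls off the work surface, if the arm or the gripper's body presses on something with over 40 N, if the wrist force passes 120 N, or if a joint passes its speed limit or range.

ROBOT

A 6-joint arm with a two-finger parallel gripper is mounted at the origin on the work surface. World frame = base frame: x ahead of the robot, y to its left, z up, the work surface at z = 0. Lengths are in m, angles in rad, forces in N, time in s.
With the tool pointing down it reaches from about 0.35 to 0.85 m from the base axis. Payload 8.1 kg.
Tool frame: the origin (TCP) lies midway between the tips of the shut fingers; the grasp point (between the pads) lies r.grip_depth behind it (r.grip_depth is the distance from the TCP to the grasp point, in m); y points along the fingers, x is the direction in which the jaws open and shut, and the axes are right-handed (so a half turn about y gives the same grasp; the last joint's range is limited). The gripper opens to 85 mm and grips with 20 to 120 N. Pads are 22 mm wide; open, the fingers measure 114 mm over their backs; the gripper's body (76 mm by 85 mm) begins 54 mm behind the grasp point. The pads swing forward as they close: fully open they stand 13 mm farther back than shut.
Start: joints at [-1.204, 0.13, 1.488, -0, 1.523, -0.085], TCP at [0.262, -0.54, 0.231] pointing down, gripper open.
Joint ranges: [-2.96, 2.96], [-0.89, 2.26], [0.02, 2.5], [-1.34, 4.48], [0, 2.73], [-2.66, 2.66]. Speed limits (rad/s): [2.39, 2.39, 2.79, 3.14, 3.14, 3.14].

INTERFACE

Orientations are given as [roll, pitch, yaw] about the fixed x, y, z axes, in that order (R = Rz(yaw) Ry(pitch) Rx(roll)).
In Python, from rig import r, viewer gives the robot as it stands.
- The arm moves only by the tool servo_tool, never from a script. Its argument "plan" is a list of rows, each a list of 3 entries, a list of its own where there are three numbers: the finger opening in m, from 0 to 0.0854, then the shift along the tool's x, y, z in m, then the turn about the tool's y in units of 5 degrees (1.0 is 5 degrees). In form: [[claw, [tx, ty, tz], spin], ...]. A call has 1 to 20 rows; each row shifts and turns the commanded pose from where the row before left it, along the tool's axes as they then stand; what a row does not reach is not made up. A row lasts 1/12 s, in which the tool goes at most 41.7 mm and 7.16 degrees, less where a joint would pass 70% of its speed; a pose out of reach is approached as far as the arm can. A call with a gripper value outside its range is refused whole. The fingers move at their own pace and stop on an object; "newtons" is the grip in N (left out, the last holds). Time passes only in rows, so rows that do not move let the fingers close. It gives the time, the measured TCP pose, the force and the opening at its end, in the units of the state.
- r.observe(): the state, without advancing time (a new reading comes with each control period).
- viewer.get_image(name): name is "side" or "top"; returns the picture (420x560x3 uint8, red, green, blue); there is no depth.
- viewer.camera_model(name): a dict with "intrinsics" (3x3 intrinsics, pixels), "extrinsics" (4x4, takes a point from camera to world coordinates). Camera axes: x right, y up, looking along -z (the intrinsics and any distortion apply to the point x, -y, -z); pixel columns grow to the right and rows downward; lengths in m; the calibration is good to about 2 mm. A picture is of the moment at which its call begins. camera_model takes no time and is no camera call.
- r.finish_job(): hands the job in, once; it reports no verdict.
The state is a dict: "time_s": time; "q": joint angles; "qd": joint speeds; "joint_efforts": joint torques, N m; "ee_pos": TCP position; "tool_rot": TCP orientation; "force": force on the tool from outside, world axes, zero at the start; "torque": the same for the moment, N m; "opening": finger opening in m.
Only numpy, scipy, OpenCV 4.12 (cv2) and the standard library are available. Lean on these libraries where they do the work, as an engineer would, in place of code of your own. Each camera call takes 0.05 s, during which the arm holds its last target. There are 200 camera calls.

## Working session

There is one attempt and no reset: what is moved stays moved. The work goes in short steps, Python scripts to look and compute and a tool call to move; the robot and the scene stay as the last step left them, time stands still between calls to the robot, and variables do not carry over. Pictures are saved under pics/ and viewed, about 8 in all and at most 12, crops included, and the job is handed in when it is done.

Besides the shell and the picture viewer there is one more tool, called after ">>>" as name(argument=value, ...) on one line, values as JSON. servo_tool: Moves the arm, as the interface text tells. Its arguments: {"type":"object","properties":{"plan":{"type":"array","items":{"type":"array"}},"newtons":{"type":"number"}},"required":["plan"]}

```bash
mkdir -p pics; ls
python3 - <<'E'
from rig import r, viewer
import cv2
for n in("side","top"):
    im=viewer.get_image(n); cv2.imwrite(f"pics/{n}0.png",im[:,:,::-1])
    m=viewer.camera_model(n); print(n,m)
print(r.observe(), r.grip_depth)
E
```

```text
pics
side {'intrinsics': array([[414.94147635,   0.        , 279.55714681],
       [  0.        , 414.94147635, 205.37663661],
       [  0.        ,   0.        ,   1.        ]]), 'extrinsics': array([[-0.8014806 ,  0.33685205, -0.49412503,  0.10076699],
       [-0.59783597, -0.43077744,  0.67603472,  0.69155297],
       [ 0.01486577,  0.83723443,  0.54664203,  0.67569113],
       [ 0.        ,  0.        ,  0.        ,  1.        ]])}
top {'intrinsics': array([[423.12026184,   0.        , 275.7073481 ],
       [  0.        , 423.12026184, 211.12069283],
       [  0.        ,   0.        ,   1.        ]]), 'extrinsics': array([[-1.02695323e-03,  9.96523155e-01, -8.33099456e-02,
         5.14766043e-01],
       [-9.99960930e-01, -2.91906946e-04,  8.83473245e-03,
         8.37293184e-03],
       [ 8.77969670e-03,  8.33157636e-02,  9.96484521e-01,
         1.14801717e+00],
       [ 0.00000000e+00,  0.00000000e+00,  0.00000000e+00,
         1.00000000e+00]])}
{'time_s': 0.1, 'q': array([-1.20442437e+00,  1.31095411e-01,  1.48915778e+00,  1.02042803e-07,
        1.52299012e+00, -8.53643096e-02]), 'qd': array([ 0.00021863, -0.0012548 , -0.00353893, -0.00081699,  0.00010906,
        0.00063328]), 'joint_efforts': array([ 1.31606859e-03, -5.70952785e+01, -5.01940048e+01, -2.19389549e-04,
        8.17381806e-03, -9.34114269e-05]), 'ee_pos': array([ 0.261782  , -0.53934074,  0.23035041]), 'tool_rot': array([-1.57065549,  0.00164464, -1.11905995]), 'force': array([-0.42592486,  0.89065899, -0.0401464 ]), 'torque': array([ 0.00303058, -0.01369406, -0.04898336]), 'opening': 0.08532390729785105} 0.0187
```

View pics/side0.png

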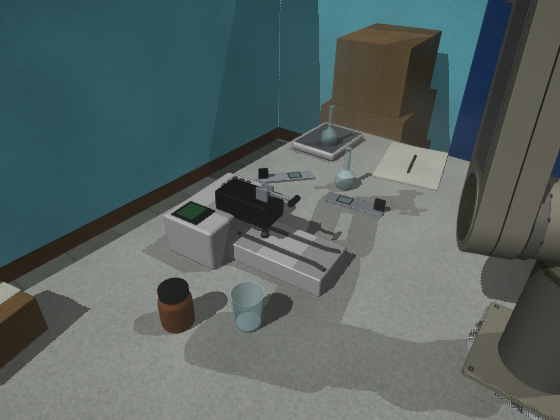

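View pics/top0.png

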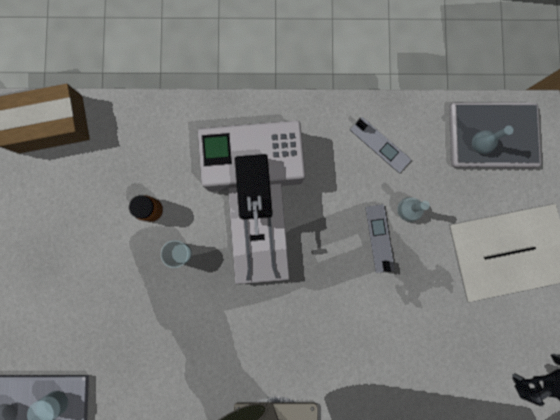

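The side view shows the holder (fin ~(380,204)), the lever grip (294,200), the beaker (248,305), and the jar (176,305). In the top view the near holder has its fin at (386,266) and glass at (378,228). The deck front edge runs (235,282)-(288,279), the lever grip is at (257,238), and the flask is at (413,208).

Run:
```python
import cv2
a=cv2.imread("pics/top0.png")[115:295,190:430]; 
a=cv2.resize(a,None,fx=3.3,fy=3.3,interpolation=cv2.INTER_CUBIC); a=cv2.convertScaleAbs(a,alpha=1.4,beta=10); cv2.imwrite("pics/topc.png",a)
a=cv2.imread("pics/side0.png")[150:300,200:400]
a=cv2.resize(a,None,fx=4,fy=4,interpolation=cv2.INTER_CUBIC); a=cv2.convertScaleAbs(a,alpha=1.6,beta=10); cv2.imwrite("pics/sidec.png",a)
```

```text
(no output)
```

View pics/topc.png

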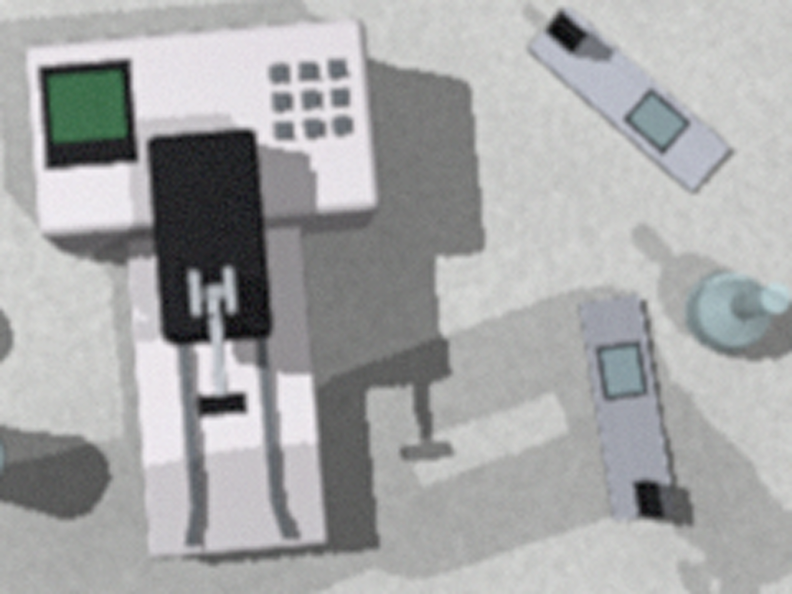

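View pics/sidec.png

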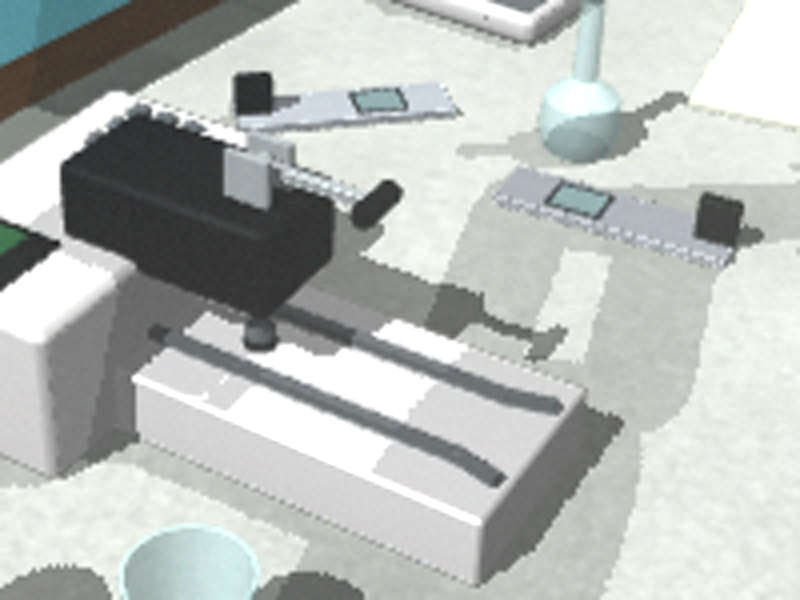

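The crops show the deck corners, rails, lever (level), grip and holder outline clearly. I'll fit both poses from these pixels.

```bash
cat > h.py <<'E'
import numpy as np
from rig import r, viewer
def proj(n,P):
    m=viewer.camera_model(n); E=np.array(m["extrinsics"]); K=np.array(m["intrinsics"])
    c=(np.atleast_2d(P)-E[:3,3])@E[:3,:3]; q=(c*[1,-1,-1])@K.T
    return q[:,:2]/q[:,2:]
def ray(n,uv,z):
    m=viewer.camera_model(n); E=np.array(m["extrinsics"]); K=np.array(m["intrinsics"])
    d=E[:3,:3]@(np.linalg.solve(K,[uv[0],uv[1],1])*[1,-1,-1]); o=E[:3,3]
    return o+d*(z-o[2])/d[2]
def place(p,P):
    c,s=np.cos(p[2]),np.sin(p[2]); P=np.atleast_2d(P)
    return np.c_[p[0]+c*P[:,0]-s*P[:,1],p[1]+s*P[:,0]+c*P[:,1],P[:,2]]
T=lambda u,v:((u+.5)/3.3-.5+190,(v+.5)/3.3-.5+115)
S=lambda u,v:((u+.5)/4-.5+200,(v+.5)/4-.5+150)
E
cat > fit.py <<'E'
from h import *
from scipy.optimize import least_squares
def fit(obs,x0):
    def f(p): return np.concatenate([(proj(n,place(p,np.array(P)/1000))[0]-uv) for n,P,uv in obs])
    s=least_squares(f,x0,loss="soft_l1"); print(s.x); print(f(s.x).reshape(-1,2).round(1).tolist()); return s.x
ph=fit([("top",(-190,70,50),T(150,555)),("top",(-190,-70,50),T(326,542)),("top",(-30,40,160),T(168,342)),("top",(-30,-40,160),T(270,335)),
("top",(120,40,160),T(150,140)),("top",(120,-40,160),T(255,131)),("top",(-78,0,178),T(221,404)),
("top",(210,130,110),T(27,47)),("top",(210,-130,110),T(360,20)),
("side",(-190,70,50),S(480,522)),("side",(-190,-70,50),S(583,388)),("side",(-78,0,178),S(377,204))],[.53,.05,.05])
ho=fit([("top",(90,25,8),T(580,307)),("top",(90,-25,8),T(645,298)),("top",(-90,-25,8),T(676,514)),("top",(-90,25,8),T(612,520)),("top",(30,0,8),T(621,371)),
("side",(90,25,8),S(497,195)),("side",(90,-25,8),S(518,168)),("side",(30,0,8),S(579,200)),("side",(-75,0,41),S(720,202))],[.53,-.27,.05])
g=lambda p,P:place(p,np.array(P)/1000)[0].round(4)
for n,P in dict(grip=(-78,0,178),up=(29,0,250),mouth=(-155,0,50),finin=(-105,0,81),stop=(60,0,50)).items(): print(n,g(ph,P))
print("fin",g(ho,(-75,0,31)),"fl",ray("top",(412,208),.04))
np.save("p.npy",[ph,ho])
E
python3 fit.py
```

```text
[0.61329496 0.04932343 0.08136864]
[[-0.3, 1.5], [0.8, 0.8], [-2.1, 0.2], [1.1, -0.5], [-1.4, -1.6], [0.5, -1.6], [0.2, 0.3], [-1.0, -1.7], [1.7, -1.6], [0.5, 1.0], [1.7, 0.3], [-0.0, 0.6]]
[ 0.53676217 -0.2822365   0.12815934]
[[0.4, -1.3], [-1.1, -0.9], [-0.5, -0.0], [0.5, 0.6], [0.3, 0.1], [-0.7, 0.2], [0.7, -0.4], [0.4, 0.5], [0.5, 0.4]]
grip [0.5356 0.043  0.178 ]
up [0.6422 0.0517 0.25  ]
mouth [0.4588 0.0367 0.05  ]
finin [0.5086 0.0408 0.081 ]
stop [0.6731 0.0542 0.05  ]
fin [ 0.4624 -0.2918  0.031 ] fl [ 0.61555333 -0.36088086  0.04      ]
```

>>> servo_tool(plan=[[0.085,[0,-0.015,0],1.06],[0.085,[0,-0.015,0],1.06],[0.085,[0,-0.015,0],1.06],[0.085,[0,-0.015,0],1.06],[0.085,[-0.031,0,0.0178],0],[0.085,[-0.031,0,0.0178],0],[0.085,[-0.031,0,0.0178],0],[0.085,[-0.031,0,0.0178],0],[0.085,[-0.031,0,0.0178],0],[0.085,[-0.031,0,0.0178],0],[0.085,[-0.031,0,0.0178],0],[0.085,[-0.031,0,0.0178],0],[0.085,[-0.031,0,0.0178],0],[0.085,[-0.031,0,0.0178],0],[0.085,[-0.031,0,0.0178],0],[0.085,[-0.031,0,0.0178],0],[0.085,[-0.031,0,0.0178],0],[0.085,[-0.031,0,0.0178],0],[0.085,[-0.031,0,0.0178],0],[0.085,[-0.031,0,0.0178],0]])

```text
time_s: 1.77
ee_pos: [0.5055, -0.0203, 0.291]
tool_rot: [-1.571, 0.0, -1.489]
force: [1.0, -0.3, -0.2]
opening: 0.0848
```

>>> servo_tool(plan=[[0.085,[-0.031,0,0.0178],0],[0.085,[-0.03,0,0.0175],0],[0.085,[0,0,0],0],[0.085,[0,0.03,0],0],[0.085,[0,0.03,0],0],[0.085,[0,0.03,0],0],[0.085,[0,0.02,0],0],[0.085,[0,0.015,0],0],[0.085,[0,0.009,0],0],[0.085,[0,0,0],0]])

```text
time_s: 2.6
ee_pos: [0.5337, 0.0413, 0.1545]
tool_rot: [-1.575, 0.0, -1.489]
force: [0.5, 0.0, -0.2]
opening: 0.0851
```

Run:
```python
from rig import r, viewer
import cv2,numpy as np
a=viewer.get_image("top")[140:290,190:330,::-1]; b=viewer.get_image("side")[140:260,230:350,::-1]
a=cv2.resize(a,(420,450),interpolation=2); b=cv2.resize(b,(380,450),interpolation=2)
cv2.imwrite("pics/g1.png",cv2.convertScaleAbs(np.hstack([a,b]),alpha=1.5,beta=10)); print(r.observe()["ee_pos"])
```

```text
[0.53561008 0.04134831 0.15772954]
```

View pics/g1.png

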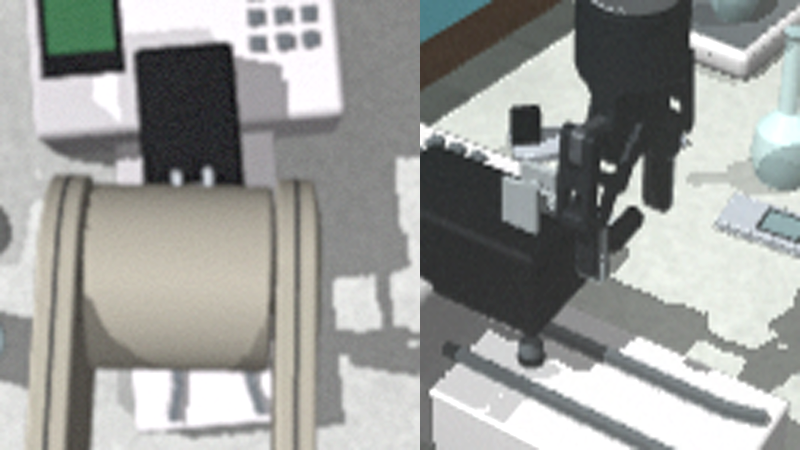

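The picture shows the fingers straddling the cross-grip, with a finger on each end. I'll close them.

>>> servo_tool(plan=[[0.06,[-0.0017,0,0],0],[0.03,[0,0,0],0],[0.025,[0,0,0],0],[0.025,[0,0,0],0],[0.025,[0,0,0],0],[0.025,[0,0,0],0],[0.025,[0,0,0],0],[0.025,[0,0,0],0]], newtons=30)

```text
time_s: 3.37
ee_pos: [0.5358, 0.0435, 0.1582]
tool_rot: [-1.569, 0.0, -1.489]
force: [-1.2, 2.0, 5.9]
opening: 0.0332
```

>>> servo_tool(plan=[[0.025,[0,-0.0075,0.0004],0],[0.025,[0,-0.0075,0.0011],0],[0.025,[0,-0.0073,0.0018],0],[0.025,[0,-0.0071,0.0025],0],[0.025,[0,-0.0068,0.0032],0],[0.025,[0,-0.0065,0.0038],0],[0.025,[0,-0.0061,0.0044],0],[0.025,[0,-0.0056,0.005],0]])

```text
time_s: 4.03
ee_pos: [0.5576, 0.0453, 0.2123]
tool_rot: [-1.572, 0.0, -1.489]
force: [-3.0, 4.3, -2.5]
opening: 0.0335
```

>>> servo_tool(plan=[[0.025,[0,-0.0051,0.0055],0],[0.025,[0,-0.0046,0.006],0],[0.025,[0,-0.004,0.0064],0],[0.025,[0,-0.0034,0.0067],0],[0.025,[0,-0.0027,0.007],0],[0.025,[0,-0.002,0.0073],0],[0.025,[0,-0.0013,0.0074],0],[0.025,[0,-0.0006,0.0075],0],[0.025,[0,0.0002,0.0075],0],[0.025,[0,0.0009,0.0075],0],[0.025,[0,0.0016,0.0074],0],[0.025,[0,0.0023,0.0072],0],[0.025,[0,0,0],0],[0.025,[0,0,0],0]])

```text
time_s: 5.2
ee_pos: [0.6423, 0.0526, 0.2323]
tool_rot: [-1.567, 0.001, -1.489]
force: [-0.8, 4.5, 2.1]
opening: 0.0333
```

>>> servo_tool(plan=[[0.04,[0,0,0],0],[0.06,[0,0,0],0],[0.085,[0,0,0],0],[0.085,[0,0,0],0],[0.085,[0,-0.01,0],0],[0.085,[0,-0.03,0],0],[0.085,[0,-0.03,0],0],[0.085,[0.0328,0,-0.0207],0],[0.085,[0.0328,0,-0.0207],0],[0.085,[0.0328,0,-0.0207],0],[0.085,[0.0328,0,-0.0207],0],[0.085,[0.0328,0,-0.0207],0],[0.085,[0.0328,0,-0.0207],0],[0.085,[0.0328,0,-0.0207],0],[0.085,[0.0328,0,-0.0207],0],[0.085,[0.0328,0,-0.0207],0],[0.085,[0.0328,0,-0.0207],0],[0.085,[0,0,0],-0.53],[0.085,[0,0,0],0]])

```text
time_s: 6.78
ee_pos: [0.4599, -0.2942, 0.3013]
tool_rot: [-1.57, -0.001, -1.445]
force: [-0.3, -0.7, -1.2]
opening: 0.0854
```

Run:
```python
from rig import r, viewer
import cv2,numpy as np
a=viewer.get_image("top")[130:290,190:410,::-1]; b=viewer.get_image("side")[130:270,210:410,::-1]
a=cv2.resize(a,(412,300),interpolation=2); b=cv2.resize(b,(388,300),interpolation=2)
cv2.imwrite("pics/g2.png",cv2.convertScaleAbs(np.hstack([a,b]),alpha=1.5,beta=10)); o=r.observe();print(o["ee_pos"],o["tool_rot"])
```

```text
[ 0.46120142 -0.29199441  0.30108465] [-1.57003850e+00 -2.12608546e-04 -1.44465556e+00]
```

View pics/g2.png

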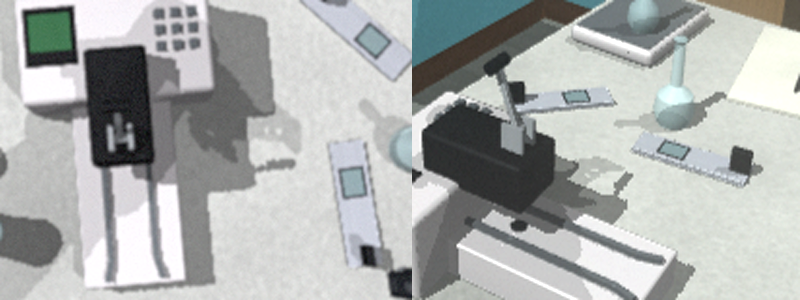

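The lever stays leaning back, and the path to the holder is clear. I'll descend on the fin.

>>> servo_tool(plan=[[0.085,[0,0.037,0.0012],0],[0.085,[0,0.037,0],0],[0.085,[0,0.037,0],0],[0.085,[0,0.037,0],0],[0.085,[0,0.037,0],0],[0.085,[0,0.037,0],0],[0.085,[0,0.037,0],0],[0.085,[0,0.02,0],0],[0.085,[0,0.0095,0],0],[0.085,[0,0,0],0],[0.06,[0,0,0],0],[0.04,[0,0,0],0],[0.02,[0,0,0],0],[0.005,[0,0,0],0],[0.005,[0,0,0],0],[0.005,[0,0,0],0],[0.005,[0,0,0],0],[0.005,[0,0,0],0]], newtons=80)

```text
time_s: 8.38
ee_pos: [0.4629, -0.2924, 0.013]
tool_rot: [-1.57, -0.001, -1.443]
force: [-0.9, 0.6, 6.3]
opening: 0.0109
```

>>> servo_tool(plan=[[0.005,[0,-0.01,0],0],[0.005,[0,-0.02,0],0],[0.005,[0,-0.03,0],0],[0.005,[0,-0.03,0],0],[0.005,[0,-0.03,0],0.27],[0.005,[0,0,-0.0138],0.266],[0.005,[0,0,-0.0138],0],[0.005,[-0.0274,0,0],0],[0.005,[-0.0274,0,0],0],[0.005,[-0.0274,0,0],0],[0.005,[-0.0274,0,0],0],[0.005,[-0.0274,0,0],0],[0.005,[-0.0274,0,0],0],[0.005,[-0.0274,0,0],0],[0.005,[-0.0274,0,0],0],[0.005,[-0.0274,0,0],0],[0.005,[-0.0274,0,0],0],[0.005,[-0.0274,0,0],0],[0.005,[-0.0269,0,0],0],[0.005,[0,0,0],0]])

```text
time_s: 10.05
ee_pos: [0.4073, 0.0365, 0.1321]
tool_rot: [-1.571, 0.002, -1.487]
force: [-0.6, 0.1, -0.9]
opening: 0.0108
```

Run:
```python
from rig import r, viewer
import cv2,numpy as np
a=viewer.get_image("top")[160:300,210:310,::-1]; b=viewer.get_image("side")[140:290,210:380,::-1]
a=cv2.resize(a,(360,504),interpolation=2); b=cv2.resize(b,(430,504),interpolation=2)
cv2.imwrite("pics/g3.png",cv2.convertScaleAbs(np.hstack([a,b]),alpha=1.5,beta=10)); o=r.observe();print(o["ee_pos"],o["tool_rot"],o["opening"],o["force"])
```

```text
[0.40786877 0.03348486 0.13214507] [-1.57079762e+00 -2.39929569e-04 -1.48691598e+00] 0.010351678941544679 [-0.66393543  0.0758635  -0.55660373]
```

View pics/g3.png

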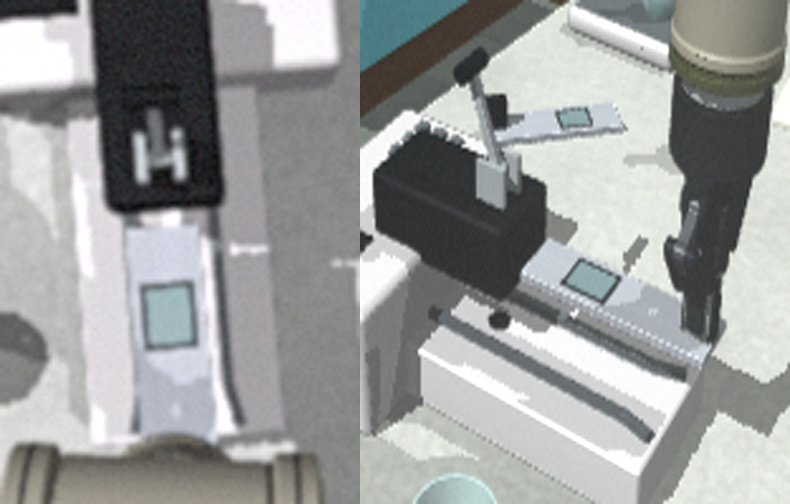

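The holder is held level in front of the head with its glass end just clear of it. Next I'll check its offset and sag from the glass and plate corners.

Run:
```python
from h import *
import cv2
ph=np.load("p.npy")[0]
c,s=np.cos(ph[2]),np.sin(ph[2])
def loc(w): d=w[:2]-ph[:2]; return (np.array([c*d[0]+s*d[1],-s*d[0]+c*d[1]])*1000).round(1)
o=r.observe(); e=np.array(o["ee_pos"]); print("tool in ph",loc(e), o["tool_rot"][2]+np.pi/2-ph[2])
A=lambda u,v:(210+(u+.5)/3.6-.5,160+(v+.5)/3.6-.5); B=lambda u,v:(210+(u+.5)*170/430-.5,140+(v+.5)*150/504-.5)
zt=e[2]-.0187+.0187+0.0 
z0=e[2]-.013+.008
for nm,uv in dict(glass=A(169,316),lf=A(126,229),rf=A(203,226)).items(): print(nm,loc(ray("top",uv,z0)))
from scipy.optimize import least_squares
def tri(a,b): 
    x=least_squares(lambda X:np.r_[proj("top",X)[0]-a,proj("side",X)[0]-b],[.5,.03,.13]).x; return loc(x),x[2].round(4)
print(z0,"glass",tri(A(169,316),B(592,280)),"lf",tri(A(126,229),B(522,275)),"rf",tri(A(203,226),B(548,241)))
# sanity: rails near ends at z .057 in initial top crop
for uv in [T(197,543),T(290,536),T(186,350),T(264,345),T(192,440),T(271,440)]: print("rail",loc(ray("top",uv,.057)))
```

```text
tool in ph [-206.     0.9] 0.0025116992887136286
glass [-100.7    4.2]
lf [-40.4  28.4]
rf [-42.6 -23.2]
0.12714507381737264 glass (array([-254.2,  -58.9]), np.float64(0.1498)) lf (array([-194.9,  -41.4]), np.float64(0.1472)) rf (array([-195.9,  -88.9]), np.float64(0.1461))
rail [-179.7   31.5]
rail [-180.3  -40.6]
rail [-29.9  28.6]
rail [-31.  -32.5]
rail [-100.2   29.3]
rail [-105.3  -32. ]
```

>>> servo_tool(plan=[[0.005,[0.003,0.02,0],0],[0.005,[0,0.02,0],0],[0.005,[0,0.016,0],0],[0.005,[0,0,0],0],[0.005,[0,0,0],0]])

```text
time_s: 10.57
ee_pos: [0.4075, 0.029, 0.0754]
tool_rot: [-1.573, 0.0, -1.491]
force: [1.0, -0.7, -0.5]
opening: 0.0106
```

```bash
cat > chk.py <<'E'
from h import *
import cv2,sys
ph=np.load("p.npy")[0]; c,s=np.cos(ph[2]),np.sin(ph[2])
def loc(w): d=w[:2]-ph[:2]; return (np.array([c*d[0]+s*d[1],-s*d[0]+c*d[1]])*1000).round(1)
o=r.observe(); e=np.array(o["ee_pos"]); print("tool in ph",loc(e),e[2].round(4),o["tool_rot"],o["force"])
a=np.mean([viewer.get_image("top")[150:290,210:310,::-1].astype(float) for _ in range(3)],0)
b=viewer.get_image("side")[140:290,210:340,::-1]
a=cv2.resize(a.astype(np.uint8),(400,560),interpolation=2); b=cv2.resize(b,(400,560),interpolation=2)
cv2.imwrite(f"pics/{sys.argv[1]}.png",cv2.convertScaleAbs(np.hstack([a,b]),alpha=1.4,beta=10))
E
python3 chk.py g4
```

```text
tool in ph [-206.8   -3.6] 0.0754 [-1.57330543e+00  1.07115003e-04 -1.49080435e+00] [ 0.97946535 -0.65961827 -0.47740117]
```

View pics/g4.png

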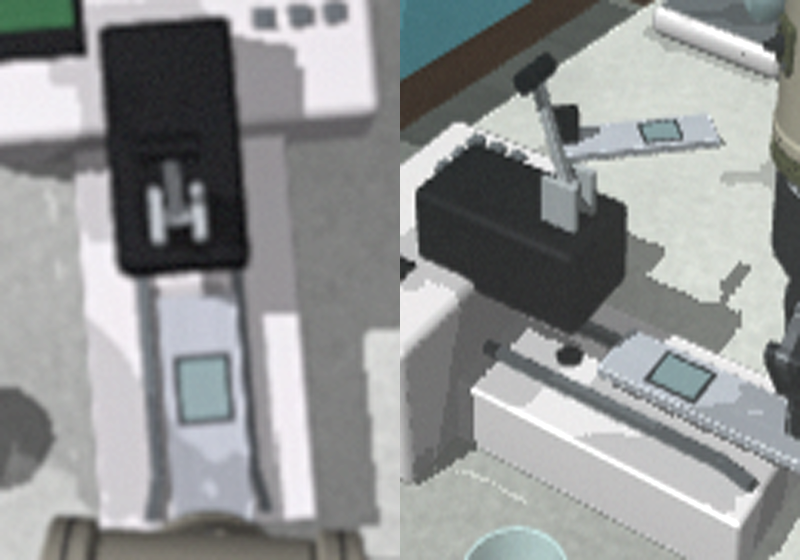

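The plate looks about 1 px right of the rail centre. I'll measure this more finely with edge profiles.

Run:
```python
exec(open("chk.py").read().split("a=np.mean")[0])
a=np.mean([viewer.get_image("top").astype(float) for _ in range(4)],0).mean(2)
for v in (222,226,230,240,250,260): print(v,a[v,240:280].round().astype(int).tolist())
print(loc(np.array(r.observe()["ee_pos"])),r.observe()["ee_pos"][2])
for x in(-40,-60,-100,-130): print(x,proj("top",place(ph,[[x/1e3,y/1e3,z/1e3] for y,z in((27,57),(35,57),(-27,57),(-35,57),(25,70),(-25,70))])).round(1).tolist())
```

```text
tool in ph [-204.7   -3.3] 0.0774 [-1.56854246e+00 -3.59427318e-04 -1.49002920e+00] [ 0.85570751 -0.6445814  -1.57113611]
222 [166, 166, 165, 142, 103, 83, 78, 70, 70, 91, 127, 139, 140, 141, 140, 140, 136, 133, 129, 119, 96, 76, 72, 72, 75, 82, 90, 83, 63, 50, 58, 85, 100, 101, 100, 100, 100, 100, 100, 100]
226 [165, 166, 165, 146, 111, 85, 79, 66, 84, 126, 139, 138, 136, 137, 136, 136, 138, 138, 138, 139, 140, 141, 139, 138, 138, 136, 137, 132, 111, 71, 52, 74, 94, 101, 100, 99, 98, 100, 98, 99]
230 [165, 165, 166, 161, 131, 95, 78, 67, 74, 104, 131, 137, 136, 137, 136, 135, 138, 138, 137, 138, 139, 139, 139, 137, 136, 137, 138, 140, 139, 95, 53, 64, 91, 99, 98, 111, 151, 167, 165, 165]
240 [140, 146, 158, 167, 162, 123, 90, 79, 71, 83, 122, 138, 128, 82, 76, 96, 106, 107, 108, 107, 108, 109, 110, 109, 111, 102, 76, 105, 135, 137, 91, 55, 67, 94, 101, 99, 111, 151, 165, 166]
250 [140, 140, 140, 141, 143, 137, 99, 73, 67, 66, 86, 129, 137, 111, 75, 97, 112, 113, 113, 111, 113, 113, 113, 114, 114, 113, 95, 76, 122, 138, 117, 76, 52, 74, 95, 100, 99, 111, 150, 165]
260 [141, 141, 141, 139, 141, 142, 131, 94, 71, 67, 69, 83, 108, 117, 118, 122, 128, 130, 133, 137, 138, 139, 138, 140, 137, 137, 139, 140, 139, 142, 136, 102, 61, 54, 79, 96, 101, 105, 113, 126]
[-205.3   -2.9] 0.0766026812166879
-40 [[246.9, 224.6], [243.8, 224.8], [267.8, 222.8], [270.9, 222.6], [247.4, 224.2], [267.0, 222.6]]
-60 [[247.5, 232.3], [244.4, 232.5], [268.4, 230.6], [271.5, 230.3], [248.0, 232.1], [267.6, 230.4]]
-100 [[248.7, 247.8], [245.6, 248.1], [269.7, 246.1], [272.8, 245.8], [249.2, 247.8], [268.9, 246.1]]
-130 [[249.6, 259.5], [246.5, 259.8], [270.6, 257.8], [273.7, 257.5], [250.1, 259.6], [269.8, 258.0]]
```

>>> servo_tool(plan=[[0.005,[-0.003,0,0],0],[0.005,[0,0,0],0],[0.005,[0,0,0],0],[0.005,[0,0.003,0],0],[0.005,[0,0.003,0],0],[0.005,[0,0.003,0],0],[0.005,[0,0.002,0],0],[0.005,[0,0.001,0],0],[0.005,[0,0.001,0],0],[0.005,[0,0,0],0],[0.005,[0,0,0],0],[0.005,[0,0,0],0]])

```text
time_s: 11.97
ee_pos: [0.4083, 0.0328, 0.063]
tool_rot: [-1.57, -0.0, -1.49]
force: [-0.1, -0.9, -1.2]
opening: 0.0109
```

```bash
python3 chk.py g5
```

```text
tool in ph [-2.057e+02  2.000e-01] 0.063 [-1.57046180e+00 -4.93260137e-05 -1.48957855e+00] [-0.05029015 -0.91255156 -1.23043677]
```

View pics/g5.png

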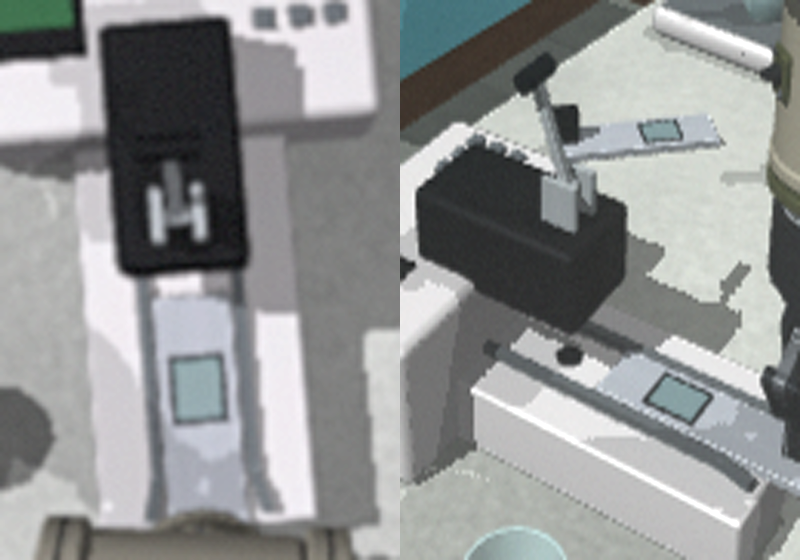

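The holder sits between the rails. I'll slide it forward.

>>> servo_tool(plan=[[0.005,[0,0,0.005],0],[0.005,[0,0,0.01],0],[0.005,[0,0,0.01],0],[0.005,[0,0,0.01],0],[0.005,[0,0,0.01],0],[0.005,[0,0,0.01],0],[0.005,[0,0,0.01],0],[0.005,[0,0,0.01],0],[0.005,[0,0,0.01],0],[0.005,[0,0,0.005],0],[0.005,[0,0,0.003],0],[0.005,[0,0,0],0],[0.005,[0,0,0],0]])

```text
time_s: 13.25
ee_pos: [0.5009, 0.0404, 0.0629]
tool_rot: [-1.57, -0.0, -1.489]
force: [0.8, -0.1, 1.0]
opening: 0.011
```

>>> servo_tool(plan=[[0.005,[0,0,0.0015],0],[0.005,[0,0,0.0015],0],[0.005,[0,0,0.0015],0],[0.005,[0,0,0],0]])

```text
time_s: 13.58
ee_pos: [0.5055, 0.0407, 0.0629]
tool_rot: [-1.571, -0.0, -1.49]
force: [0.4, 0.2, 1.6]
opening: 0.0107
```

>>> servo_tool(plan=[[0.005,[0,0,0.0015],0],[0.005,[0,0,0.001],0],[0.005,[0,0,0.001],0],[0.005,[0,0,0.001],0],[0.005,[0,0,0],0]])

```text
time_s: 14.0
ee_pos: [0.5082, 0.041, 0.0629]
tool_rot: [-1.575, -0.0, -1.489]
force: [-12.7, -1.7, 12.2]
opening: 0.0106
```

Contact with the stop is felt (-12.7 N). I'll push a touch more and then release.

>>> servo_tool(plan=[[0.005,[0,0,0.001],0],[0.005,[0,0,0],0],[0.005,[0,0,0],0],[0.005,[0,0,0],0]])

```text
time_s: 14.33
ee_pos: [0.5082, 0.041, 0.0629]
tool_rot: [-1.577, -0.0, -1.489]
force: [-18.1, -2.0, 17.6]
opening: 0.0111
```

>>> servo_tool(plan=[[0.02,[0,0,0],0],[0.03,[0,0,0],0],[0.04,[0,0,0],0],[0.04,[0,0,0],0],[0.04,[0,0,0],0],[0.04,[0,0,0],0]])

```text
time_s: 14.83
ee_pos: [0.5109, 0.0412, 0.0628]
tool_rot: [-1.571, 0.0, -1.49]
force: [-0.1, -0.1, -0.0]
opening: 0.0401
```

>>> servo_tool(plan=[[0.04,[0,-0.01,0],0],[0.04,[0,-0.03,0],0],[0.085,[0,-0.033,0],0],[0.085,[0,-0.035,0],0],[0.085,[0,-0.035,0],0],[0.085,[0,-0.035,0],0],[0.085,[0,-0.035,0],0],[0.085,[0,-0.034,0],0],[0.085,[-0.0007,0,0.033],0],[0.085,[0,0,0.033],0],[0.085,[0,0,0.033],0],[0.085,[0,0,0.033],0],[0.085,[0,0,0],0],[0.085,[0,0,0],0]])

```text
time_s: 16.0
ee_pos: [0.6428, 0.0526, 0.3078]
tool_rot: [-1.575, 0.0, -1.489]
force: [-0.8, 0.4, -0.3]
opening: 0.0847
```

```bash
python3 chk.py g6
```

```text
tool in ph [29.7  0.9] 0.3078 [-1.57463247e+00  3.01375334e-04 -1.48946851e+00] [-0.82753215  0.37086859 -0.30876928]
```

View pics/g6.png

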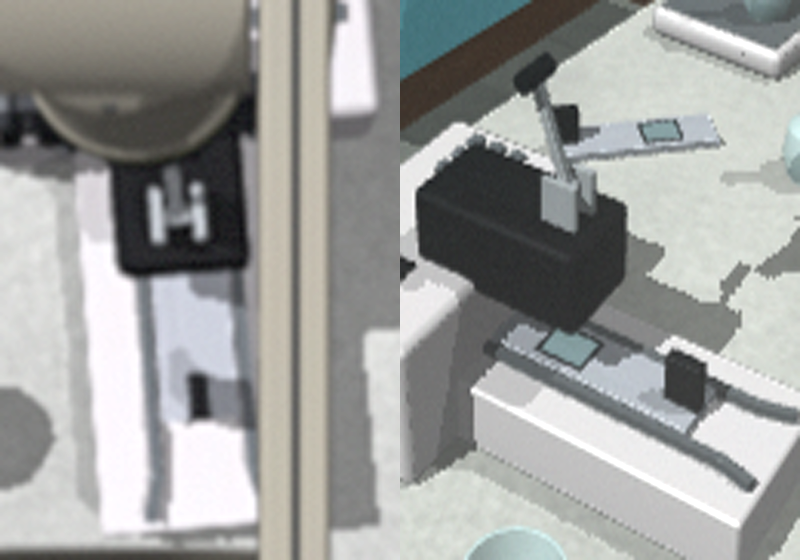

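The holder is fully in: its rear edge is at row ~255, against an expected 254.8. The lever is still back. I'll lower onto the grip and close.

>>> servo_tool(plan=[[0.085,[0,0.025,0],0],[0.085,[0,0.025,0],0],[0.085,[0,0.017,0],0],[0.085,[0,0.0085,0],0],[0.085,[0,0,0],0],[0.06,[0,0,0],0],[0.035,[0,0,0],0],[0.025,[0,0,0],0],[0.025,[0,0,0],0],[0.025,[0,0,0],0],[0.025,[0,0,0],0],[0.025,[0,0,0],0]], newtons=40)

```text
time_s: 17.2
ee_pos: [0.643, 0.0527, 0.2361]
tool_rot: [-1.568, -0.0, -1.489]
force: [-1.0, 0.6, 6.1]
opening: 0.0331
```

>>> servo_tool(plan=[[0.025,[0,-0.0023,-0.0072],0],[0.025,[0,-0.0016,-0.0074],0],[0.025,[0,-0.0009,-0.0075],0],[0.025,[0,-0.0002,-0.0075],0],[0.025,[0,0.0006,-0.0075],0],[0.025,[0,0.0013,-0.0074],0],[0.025,[0,0.002,-0.0073],0],[0.025,[0,0.0027,-0.007],0],[0.025,[0,0.0034,-0.0067],0],[0.025,[0,0.004,-0.0064],0]])

```text
time_s: 18.03
ee_pos: [0.5702, 0.0465, 0.2272]
tool_rot: [-1.569, -0.001, -1.49]
force: [-2.7, -1.4, 9.7]
opening: 0.0331
```

>>> servo_tool(plan=[[0.025,[0,0.0046,-0.006],0],[0.025,[0,0.0051,-0.0055],0],[0.025,[0,0.0056,-0.005],0],[0.025,[0,0.0061,-0.0044],0],[0.025,[0,0.0065,-0.0038],0],[0.025,[0,0.0068,-0.0032],0],[0.025,[0,0,0],0]])

```text
time_s: 18.62
ee_pos: [0.5402, 0.044, 0.1891]
tool_rot: [-1.575, -0.0, -1.49]
force: [-4.9, -1.8, 4.7]
opening: 0.0333
```

>>> servo_tool(plan=[[0.025,[0,0.007,-0.0022],0],[0.025,[0,0.007,-0.0014],0],[0.025,[0,0.007,-0.0008],0],[0.025,[0,0.006,-0.0003],0],[0.025,[0,0.002,0],0],[0.025,[0,0,0],0],[0.025,[0,0,0],0],[0.025,[0,0,0],0]])

```text
time_s: 19.28
ee_pos: [0.536, 0.0436, 0.1608]
tool_rot: [-1.575, -0.001, -1.49]
force: [-6.4, -2.3, 1.8]
opening: 0.0333
```

>>> servo_tool(plan=[[0.025,[0,0.002,0],0],[0.025,[0,0.002,0],0],[0.025,[0,0,0],0],[0.025,[0,0,0],0]])

```text
time_s: 19.62
ee_pos: [0.5361, 0.0436, 0.1569]
tool_rot: [-1.575, -0.001, -1.49]
force: [-6.8, -2.5, 3.2]
opening: 0.0332
```

>>> servo_tool(plan=[[0.025,[0,0.002,0],0],[0.025,[0,0.002,0],0],[0.025,[0,0,0],0],[0.025,[0,0,0],0]])

```text
time_s: 19.95
ee_pos: [0.5365, 0.0436, 0.1539]
tool_rot: [-1.574, -0.001, -1.49]
force: [-7.5, -3.3, 8.7]
opening: 0.0332
```

```bash
python3 chk.py g7
```

```text
tool in ph [-77.    0.5] 0.1539 [-1.57408502e+00 -5.16579356e-04 -1.48958785e+00] [-7.52237838 -3.29831233  8.6901852 ]
```

View pics/g7.png

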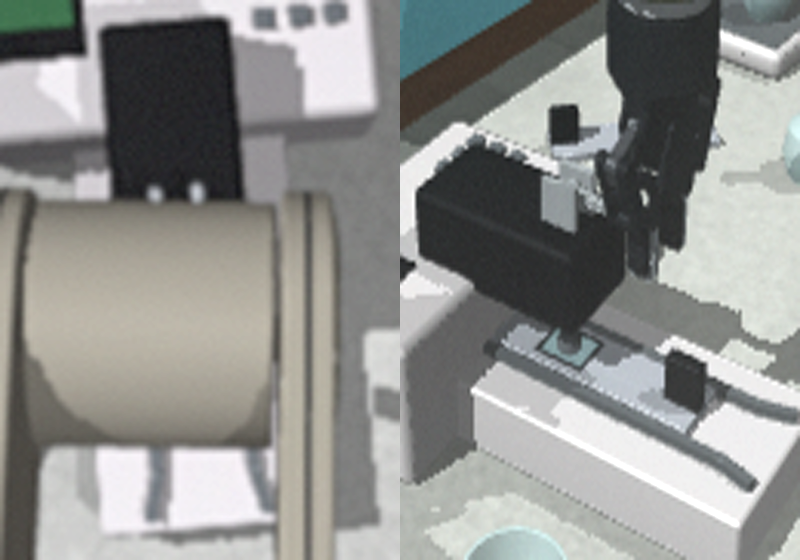

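The foot is down on the glass. I'll press a little more to confirm the end stop.

>>> servo_tool(plan=[[0.025,[0,0.0015,0],0],[0.025,[0,0.0015,0],0],[0.025,[0,0,0],0],[0.025,[0,0,0],0]])

```text
time_s: 20.48
ee_pos: [0.5368, 0.0435, 0.1535]
tool_rot: [-1.573, -0.001, -1.49]
force: [-19.1, -2.2, 25.4]
opening: 0.0331
```

That is a hard stop. I'll ease off, open and retreat upward.

>>> servo_tool(plan=[[0.025,[0,-0.002,0],0],[0.025,[0,0,0],0],[0.04,[0,0,0],0],[0.06,[0,0,0],0],[0.085,[0,0,0],0],[0.085,[0,0,0],0],[0.085,[0,0,0],0],[0.085,[0,-0.01,0],0],[0.085,[0,-0.03,0],0],[0.085,[0,-0.035,0],0],[0.085,[0,-0.035,0],0],[0.085,[0.03,-0.02,-0.01],0],[0.085,[0.035,0,-0.01],0],[0.085,[0.035,0,-0.01],0],[0.085,[0.035,0,-0.01],0],[0.085,[0.035,0,-0.01],0],[0.085,[0.035,0,-0.01],0],[0.085,[0.035,0,0],0],[0.085,[0,0,0],0],[0.085,[0,0,0],0]])

```text
time_s: 22.15
ee_pos: [0.4975, -0.2017, 0.2832]
tool_rot: [-1.571, -0.0, -1.493]
force: [-0.5, 0.4, 0.4]
opening: 0.085
```

```bash
python3 chk.py g8
python3 - <<'E'
from h import *
import cv2
ph=np.load("p.npy")[0]
for th in(0,.06,.12,.2): print(th,proj("side",place(ph,[-.078*np.cos(th),0,.178+.078*np.sin(th)])).round(1))
im=viewer.get_image("side")
t=cv2.imread("pics/side0.png")[192:212,280:308]
for src in (im[:,:,::-1],):
    m=cv2.matchTemplate(np.ascontiguousarray(src[150:260,240:350]),t,cv2.TM_SQDIFF); print(cv2.minMaxLoc(m)[2], "expect (40,42) if level")
E
```

```text
tool in ph [-135.8 -240.8] 0.2832 [-1.57071401e+00 -1.65709947e-05 -1.49287632e+00] [-0.51354692  0.39898931  0.44647233]
0 [[293.8 201.3]]
0.06 [[293.9 199.5]]
0.12 [[293.8 197.6]]
0.2 [[293.5 195.2]]
(40, 42) expect (40,42) if level
```

View pics/g8.png

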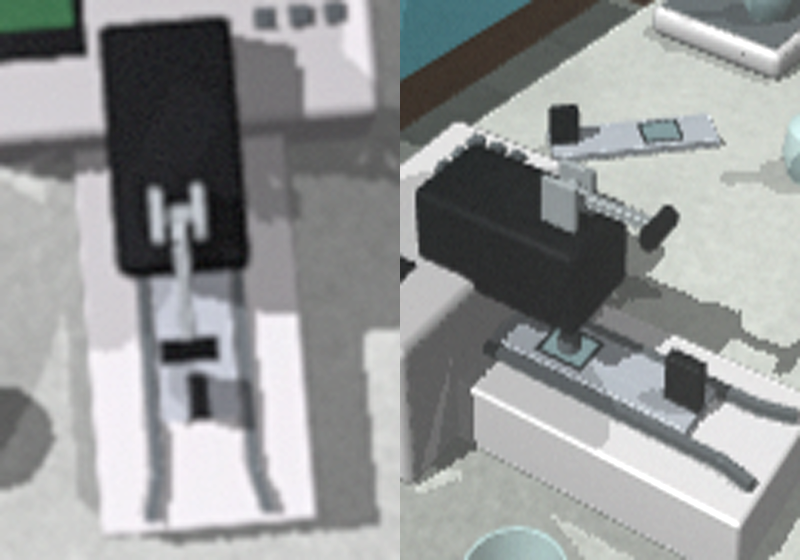

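The lever is back at its starting level and the foot is on the glass. One last numeric check: whether the holder's rear edge shifted, and where it lies.

Run:
```python
from h import *
import cv2
ph=np.load("p.npy")[0]
a,b=[cv2.imread(f"pics/{n}.png",0).astype(np.float32) for n in("g6","g8")]
w=(slice(335,450),slice(640,740)); print("shift g6->g8 side px/3",cv2.phaseCorrelate(a[w],b[w],cv2.createHanningWindow((100,115),cv2.CV_32F)))
im=np.mean([viewer.get_image("top").astype(float) for _ in range(3)],0).mean(2)
for y in(.018,-.002,-.01):
    xs=np.arange(-.135,-.108,.0015); uv=proj("top",place(ph,np.c_[xs,np.full(len(xs),y),np.full(len(xs),.058)]))
    v=cv2.remap(im.astype(np.float32),uv[:,:1].astype(np.float32),uv[:,1:].astype(np.float32),1)[:,0]
    print(y,[(round(x*1000,1),int(q)) for x,q in zip(xs,v)])
```

```text
shift g6->g8 side px/3 ((-0.005585589187901974, 0.006415783097310168), 1.0420951828956604)
0.018 [(np.float64(-135.0), 157), (np.float64(-133.5), 156), (np.float64(-132.0), 155), (np.float64(-130.5), 154), (np.float64(-129.0), 153), (np.float64(-127.5), 153), (np.float64(-126.0), 154), (np.float64(-124.5), 158), (np.float64(-123.0), 160), (np.float64(-121.5), 162), (np.float64(-120.0), 158), (np.float64(-118.5), 153), (np.float64(-117.0), 148), (np.float64(-115.5), 145), (np.float64(-114.0), 143), (np.float64(-112.5), 142), (np.float64(-111.0), 141), (np.float64(-109.5), 142), (np.float64(-108.0), 142)]
-0.002 [(np.float64(-135.0), 166), (np.float64(-133.5), 166), (np.float64(-132.0), 166), (np.float64(-130.5), 166), (np.float64(-129.0), 166), (np.float64(-127.5), 167), (np.float64(-126.0), 169), (np.float64(-124.5), 165), (np.float64(-123.0), 158), (np.float64(-121.5), 134), (np.float64(-120.0), 103), (np.float64(-118.5), 67), (np.float64(-117.0), 42), (np.float64(-115.5), 22), (np.float64(-114.0), 21), (np.float64(-112.5), 20), (np.float64(-111.0), 21), (np.float64(-109.5), 21), (np.float64(-108.0), 20)]
-0.01 [(np.float64(-135.0), 166), (np.float64(-133.5), 166), (np.float64(-132.0), 166), (np.float64(-130.5), 166), (np.float64(-129.0), 167), (np.float64(-127.5), 166), (np.float64(-126.0), 161), (np.float64(-124.5), 151), (np.float64(-123.0), 137), (np.float64(-121.5), 120), (np.float64(-120.0), 105), (np.float64(-118.5), 91), (np.float64(-117.0), 85), (np.float64(-115.5), 82), (np.float64(-114.0), 81), (np.float64(-112.5), 82), (np.float64(-111.0), 83), (np.float64(-109.5), 83), (np.float64(-108.0), 84)]
```

```bash
python3 -c "
from rig import r
print(r.finish_job())"
```

```text
the job is handed in; nothing more can be done
None
```

I handed the job in at about 22 s of the 72 s allowed; no verdict was reported.

**What I did:** I tipped the lever back by the ends of its cross-grip, and it stayed up when released. I lowered the holder between the rails in front of the head and slid it in until it stopped, with a push-back of 13 to 18 N. I then brought the lever forward and down while holding it, pressed it to its end stop at about 25 N, let go and moved the arm clear.

**Last checks:**
- **Lever:** in the side view the grip sits at the same pixel as at the start, so it is level.
- **Holder:** its rear edge measures about -119 to -121.5 mm in the photometer frame; fully in is -120 mm. It did not shift while the lever came down.
- **Foot:** it is visibly down on the glass. I did not measure its force on the holder directly.
- **Beaker, jar and flask:** the arm kept clear of all three. I did not measure their positions again at the end.

**Disagreements:** the first offset reading, from pixels picked by eye, was wrong. It led me to move the holder 3 mm sideways above the rails. An edge-profile check showed this, and I moved it back before lowering it in. My triangulation with the side view also gave bad values because of a crop-offset mistake, and I did not use it.

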